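# Clamp a power adapter with a wing nut under a three-armed steady

### The arm

A 6-joint arm with a two-finger parallel gripper is mounted at the origin on a cart in front of the work surface, level with it; the furniture and walls round the work are solid. World frame = base frame: x ahead of the robot, y to its left, z up, the work surface at z = 0. Lengths are in m, angles in rad, forces in N, time in s.
With the tool pointing down it reaches from about 0.35 to 0.975 m from the base axis. Payload 7.1 kg.
Tool frame: the origin (TCP) lies between the finger pads; the fingertips stand 19 mm ahead of it and the grasp point (between the pads) is the TCP; z points along the fingers, y is the direction in which the jaws open and shut (so a half turn about z gives the same grasp; the last joint's range is limited). The gripper opens to 88 mm and grips with 3 to 60 N. Pads are 20 mm wide; open, the fingers measure 115 mm over their backs; the gripper's body (75 mm by 178 mm) begins 61 mm behind the grasp point.
Start: joints at [1.121, 0.423, 1.63, -0, 1.089, -0.019], TCP at [0.261, 0.568, 0.242] pointing down, gripper open.
Joint ranges: [-3, 3], [-0.9, 2.11], [0.09, 2.58], [-1.31, 4.45], [0.11, 2.69], [-2.54, 2.54]. Speed limits (rad/s): [2.39, 2.39, 3.01, 3.14, 3.14, 3.14].

### API

Orientations are given as [roll, pitch, yaw] about the fixed x, y, z axes, in that order (R = Rz(yaw) Ry(pitch) Rx(roll)).
In Python, from bench import manip, eyes, look_for, pinpoint gives the robot as it stands.
- The arm moves only by the tool drive_tool, never from a script. Its argument "plan" is one flat list of numbers, 4 for each row, row after row: the shift along the tool's x, y, z in m, then the turn about the tool's z in rad. A call has 1 to 8 rows; each row shifts and turns the commanded pose from where the row before left it, along the tool's axes as they then stand; what a row does not reach is not made up. A row lasts 1/10 s, in which the tool goes at most 50 mm and 8.59 degrees, less where a joint would pass 70% of its speed; a pose out of reach is approached as far as the arm can. A call with a gripper value outside its range is refused whole. "fingers" is the closure, from 0 (fully open) to 1 (shut), set as the call begins (left out, the last holds). The fingers move at their own pace and stop on an object; "force" is the grip in N (left out, the last holds). Time passes only in rows, so rows that do not move let the fingers close. It gives the time, the measured TCP pose, the force and the opening at its end, in the units of the state.
- manip.state(): the state, without advancing time (a new reading comes with each control period).
- eyes.get_image(name): name is "scene" or "top" or "wrist"; returns the picture (400x640x3 uint8, red, green, blue); there is no depth.
- eyes.camera_info(name): a dict with "fx", "fy", "cx", "cy" (pixels), "cam_to_world" (4x4, takes a point from camera to world coordinates); the wrist camera has in their place "tool_from_camera" (4x4, takes a point from camera to tool coordinates, whose origin is the TCP and whose axes are the flange's). Camera axes: x right, y down, z forward; pixel columns grow to the right and rows downward; lengths in m; the calibration is good to about 2 mm. A picture is of the moment at which its call begins: read the wrist's pose just before it. camera_info takes no time and is no camera call.
- manip.sign_off(): hands the job in, once; it reports no verdict.
Trained networks look in the newest picture that a camera, given by its name, has taken for a name from the list of things; names that differ only in an ending like _2 or _b are one class to them, and where a whole thing is asked for, a point or a joint stands for the part that bears it (a point fixed in the world has none). Each returns a list of dicts, best first, with "score" (0 to 1); they miss things now and then, are a little off and sometimes report something else, mostly with a low value. They report only what shows in the picture. A call takes as long as a camera call. They do not tell look-alikes from the thing itself.
- look_for(camera, query): "uv" ([column, row] in pixels, amid what is visible of it).
- pinpoint(camera, query): "uv" ([column, row] in pixels: a listed point, or the origin of a listed thing).
The state is a dict: "time_s": time; "q": joint angles; "qd": joint speeds; "tau": joint torques, N m; "tcp_pos": TCP position; "eef_rot": TCP orientation; "contact_force": force on the tool from outside, world axes, zero at the start; "torque": the same for the moment, N m; "gripper_width": finger opening in m.
Only numpy, scipy, OpenCV 4.12 (cv2) and the standard library are available. Lean on these libraries where they do the work, as an engineer would, in place of code of your own. Each camera call takes 0.05 s, during which the arm holds its last target. There are 200 camera calls.

### The job

Slide the black power adapter along its lane on the clamp plate until it is fully home against the end stop, then tighten the big wing nut clockwise, seen from above, right up to its stop, so that the strap's pad holds the adapter down there. The arms of the steel steady over the nut leave room only for short strokes on its wings: do not knock hard against them, and leave the jar, the timer and the tape roll where they are.

Things in the scene. Friction and masses are not known exactly. Their poses are not given: they have to be found in the camera images.
- clamp_base: fixed aluminium plate 250 (x) x 345 (y) x 12 mm, top at z = 0.012; place and yaw vary. Origin at worktop height; the plate spans x -115 to 135, y -195 to 150 mm. x points along the lane to its end stop, away from the robot; y left, z up. In its frame the stud axis is at x 0, y -90 mm; the adapter's centre when home is at x 60, y 100, z 27 mm
- end_stop (a point): middle of the face of the lane's end stop, 9 mm above the plate (stop 18 mm high, 70 mm wide); in the plate's frame at x 104, y 100, z 21 mm, axes as the plate's. The lane runs along the plate's x at y 100 mm between two grey rails 10 mm high, 54 mm apart inside, from x = -40 mm to the stop
- adapter_center (a point): centre (half-way up) of the loose black power adapter, a block 89 long, 46 wide, 30 mm high, about 0.16 kg, lying on the plate in the lane 25 to 55 mm short of home, its length along the lane; its own y axis runs along its length, with the lane's direction or against it; z up
- wing_nut (a joint): turn of the nut, rad, growing clockwise seen from above; starts at 0.4 to 1.2, hard stop (tight) at 3.6. It stays where it is left; turning takes about 0.13 N m (some 2 N at a wing's end). Nut and strap sink 2 mm per rad; the pad meets the adapter at about 2.5 rad, then its spring is pressed, to about 9 N at the stop
- wing_a (a point): centre of the round end of one wing of the big dark wing nut, half-way up, 62 mm from the stud axis. Wings: upright radial plates 6 mm thick, reaching 75 mm from the axis; the round end is an upright disc from 13 mm below to 13 mm above this point. The point's x axis lies along the wings, z up. Hub radius 18 mm at its foot
- wing_b (a point): the same point on the opposite wing, 180 degrees round
- steady: fixed steel steady holding the stud's top; origin on the stud axis at worktop height, axes as clamp_base's. Three level round arms 8 mm thick, at z = 107 to 115 mm, run from the axis to upright posts 98 mm from it, at 30, 150 and 270 degrees anticlockwise from its x axis. Fingers reach the wings from above through the three gaps
- clamp_pad: round rubber pad 28 mm across under the far end of the steel strap (26 wide, 8 mm thick, from the stud to above the adapter's home; its top 20 mm below the wing points); origin at the middle of the pad's lower face, 5 mm above the adapter's top at joint 0, sinking 2 mm per rad of the nut
- jar: bystander: loose capped sample jar, 45 mm across, 61 mm high, on the worktop to the left of the plate; origin at the centre of its underside
- timer: bystander: loose white bench timer 58 x 62 x 20 mm on the worktop to the right of the plate; origin at the centre of its underside
- tape: bystander: loose roll of tape lying flat, 72 mm across, 19 mm high, farther to the left; origin at the centre of its underside
Mind the look-alikes: they are no part of the job. Leave any blue, orange or red look-alike of the part that bears adapter_center alone.

How it is judged:
On the way, in this order (a step that is already met when the one before it is completed fails the run):
1. the adapter is home against the end stop (its centre within 4 mm) while the pad does not yet press on it (x of adapter_center in the frame of clamp_base above 0.056 m and contact force between clamp_pad and adapter below 2 N and value of joint wing_nut below 2.6 rad), for 0.2 s.
2. the wing nut is turned clockwise to its stop (within 0.25 rad) (value of joint wing_nut above 3.35 rad), for 0.2 s.
At the end, for the whole second after the job is handed in: The adapter lies flat in its lane, its centre within 4 mm of home against the end stop and within 8 mm of the lane's middle, at rest; the wing nut is within 0.25 rad of its tight stop (above 3.35 rad) and the strap's pad presses on the adapter with more than 4 N (value of joint wing_nut above 3.35 rad and contact force between clamp_pad and adapter above 4 N and x of adapter_center in the frame of clamp_base between 0.056 and 0.064 m and y of adapter_center in the frame of clamp_base between 0.092 and 0.108 m and z of adapter_center in the frame of clamp_base below 0.031 m and angle between adapter_center's own z axis and vertical below 0.08 rad and linear speed of adapter below 0.01 m/s); the robot touches nothing.
It fails at once if the robot knocks against the steady (more than 15 N) (contact force between any of the fingers, the arm and steady above 15 N).
It fails at once if the jar, the timer or the tape roll is moved by more than 20 mm (distance of any of jar, timer, tape from where it was at the start of the episode above 0.02 m).
It also fails if it takes over 64 s, if anything falls off the work surface, if the arm or the gripper's body presses on something with over 40 N, if the wrist force passes 120 N, or if a joint passes its speed limit or range.

## Working session

There is one attempt and no reset: what is moved stays moved. The work goes in short steps, Python scripts to look and compute and a tool call to move; the robot and the scene stay as the last step left them, time stands still between calls to the robot, and variables do not carry over. Pictures are saved under pics/ and viewed, about 8 in all and at most 12, crops included, and the job is handed in when it is done.

Besides the shell and the picture viewer there is one more tool, called after ">>>" as name(argument=value, ...), one argument or row to a line, values as JSON. drive_tool: Moves the arm, as the interface text tells. Its arguments: {"type":"object","properties":{"plan":{"type":"array"},"fingers":{"type":"number"},"force":{"type":"number"}},"required":["plan"]}

```bash
mkdir -p pics
cat > h.py <<'E'
from bench import manip, eyes, look_for, pinpoint
import numpy as np, cv2
from scipy.spatial.transform import Rotation as R
def cam(n):
    c=eyes.camera_info(n)
    if n=="wrist":
        s=manip.state(); T=np.eye(4); T[:3,:3]=R.from_euler('xyz',s['eef_rot']).as_matrix(); T[:3,3]=s['tcp_pos']
        return c, T@np.array(c['tool_from_camera'])
    return c, np.array(c['cam_to_world'])
def ray(n,uv,z,cT=None):
    c,T=cT or cam(n); d=T[:3,:3]@np.array([(uv[0]-c['cx'])/c['fx'],(uv[1]-c['cy'])/c['fy'],1]); o=T[:3,3]
    return o+d*(z-o[2])/d[2]
def save(n,f):
    im=np.array(eyes.get_image(n)); cv2.imwrite(f,im[:,:,::-1]); return im
E
python3 - <<'E'
from h import *
a=save("top","pics/t.png"); b=save("scene","pics/s.png")
s=manip.state(); print(s)
Z={'clamp_base':0,'end_stop':.021,'adapter_center':.027,'wing_a':.075,'steady':0,'clamp_pad':.045,'jar':0,'timer':0,'tape':0}
for n in("top","scene"):
    print(n,cam(n)[1][:3,3])
    for q,z in Z.items():
        print(q,[(np.round(r['uv']),round(r['score'],2),np.round(ray(n,r['uv'],z),3)) for r in pinpoint(n,q)[:3]])
E
```

```text
{'time_s': 0.1, 'q': array([ 1.12101227e+00,  4.23726027e-01,  1.63060120e+00,  1.06824959e-05,
        1.08860708e+00, -1.90186274e-02]), 'qd': array([-0.00038943, -0.00139381, -0.00178107,  0.00050094, -0.00039208,
       -0.00151961]), 'tau': array([-5.76994389e-04, -5.45616245e+01, -2.74324787e+01,  6.44065370e-02,
        1.89394358e-02, -1.84132483e-05]), 'tcp_pos': array([0.26075836, 0.56748565, 0.24100825]), 'eef_rot': array([-3.14025142e+00, -3.49711023e-05,  2.71082224e+00]), 'contact_force': array([-0.82359141,  0.10034461,  1.21827938]), 'torque': array([0.03849265, 0.00496585, 0.02027583]), 'gripper_width': 0.08824336380852851}
top [0.45116028 0.099254   0.98907995]
clamp_base [(array([323., 206.]), 0.62, array([0.484, 0.066, 0.   ]))]
end_stop [(array([289., 160.]), 0.63, array([0.602, 0.155, 0.021])), (array([417., 237.]), 0.35, array([ 0.405, -0.177,  0.021]))]
adapter_center [(array([442., 184.]), 0.83, array([ 0.544, -0.242,  0.027])), (array([225., 245.]), 0.74, array([0.38 , 0.315, 0.027])), (array([219., 140.]), 0.7, array([0.65 , 0.335, 0.027]))]
wing_a [(array(
[... 479 characters left out ...]
7933  0.86890599]
clamp_base [(array([316., 233.]), 0.67, array([0.479, 0.076, 0.   ]))]
end_stop [(array([334., 199.]), 0.84, array([0.592, 0.15 , 0.021]))]
adapter_center [(array([248., 196.]), 0.96, array([0.365, 0.301, 0.027])), (array([400., 302.]), 0.74, array([ 0.531, -0.245,  0.027])), (array([319., 161.]), 0.66, array([0.648, 0.328, 0.027]))]
wing_a [(array([311., 239.]), 0.86, array([0.428, 0.011, 0.075])), (array([356., 238.]), 0.6, array([ 0.531, -0.051,  0.075]))]
steady [(array([332., 256.]), 0.7, array([ 0.475, -0.019,  0.   ]))]
clamp_pad []
jar [(array([308., 187.]), 0.7, array([0.561, 0.261, 0.   ]))]
timer []
tape [(array([274., 160.]), 0.48, array([0.531, 0.452, 0.   ]))]
```

View pics/t.png

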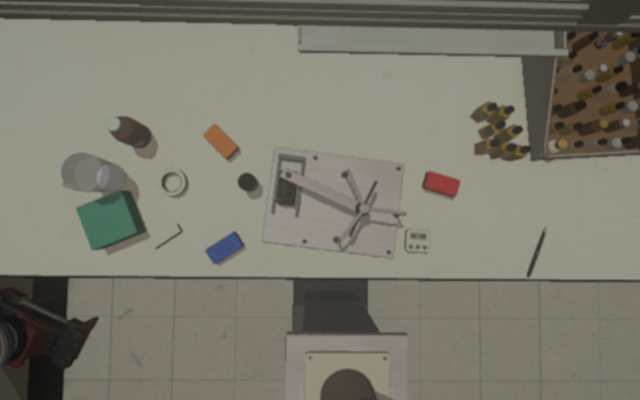

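View pics/s.png

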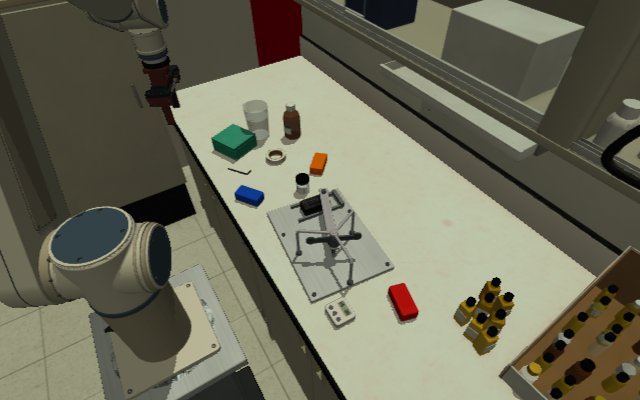

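The black block in the lane, at top (288,185), is the adapter. Blue (225,247), orange (221,141) and red (441,184) are look-alikes and stay untouched. Next I move the wrist camera over the plate.

```bash
cat >> h.py <<'E'
def plan(targets,dmax=.045,amax=.14,p0=None,yaw0=None):
    "targets: [(x,y,z,yaw)] -> rows of tool shifts, from the measured pose"
    s=manip.state(); p=np.array(s['tcp_pos'] if p0 is None else p0,float); w=s['eef_rot'][2] if yaw0 is None else yaw0
    out=[]
    for t in targets:
        q=np.array(t[:3]); dw=(t[3]-w+np.pi)%(2*np.pi)-np.pi
        n=int(max(1,np.ceil(np.linalg.norm(q-p)/dmax),np.ceil(abs(dw)/amax))); st=(q-p)/n
        for i in range(n):
            M=(R.from_euler('z',w)*R.from_euler('x',np.pi)).as_matrix()
            out.append(list(np.round(M.T@st,4))+[round(-dw/n,4)]); w+=dw/n
        p=q
    for i in range(0,len(out),8): print("[",", ".join(f"{v:g}" for r in out[i:i+8] for v in r),"]")
E
python3 - <<'E'
from h import *
print(np.round(eyes.camera_info("wrist")['tool_from_camera'],3),eyes.camera_info("wrist")['fx'])
plan([(.42,.08,.36,1.461)])
E
```

```text
[[-0.001 -0.965 -0.261  0.071]
 [ 1.    -0.    -0.001 -0.001]
 [ 0.001 -0.261  0.965 -0.143]
 [ 0.     0.     0.     1.   ]] 279.4789686764731
[ -0.029, -0.0314, -0.0099, 0.1042, -0.0321, -0.0282, -0.0099, 0.1042, -0.0349, -0.0247, -0.0099, 0.1042, -0.0373, -0.021, -0.0099, 0.1042, -0.0392, -0.017, -0.0099, 0.1042, -0.0408, -0.0128, -0.0099, 0.1042, -0.0419, -0.0085, -0.0099, 0.1042, -0.0426, -0.0041, -0.0099, 0.1042 ]
[ -0.0428, 0.0004, -0.0099, 0.1042, -0.0425, 0.0048, -0.0099, 0.1042, -0.0418, 0.0092, -0.0099, 0.1042, -0.0406, 0.0135, -0.0099, 0.1042 ]
```

>>> drive_tool(
  plan=[-0.029,-0.0314,-0.004,0.1042,-0.0321,-0.0282,-0.004,0.1042,-0.0349,-0.0247,-0.004,0.1042,-0.0373,-0.021,-0.004,0.1042,-0.0392,-0.017,-0.004,0.1042,-0.0408,-0.0128,-0.004,0.1042,-0.0419,-0.0085,-0.004,0.1042,-0.0426,-0.0041,-0.004,0.1042],
  fingers=1,
)

```text
time_s: 1.8
tcp_pos: [0.3672, 0.2411, 0.2741]
eef_rot: [3.141, -0.0, 1.873]
contact_force: [-0.5, -0.0, 0.3]
gripper_width: 0.0271
```

>>> drive_tool(
  plan=[-0.0428,0.0004,-0.004,0.1042,-0.0425,0.0048,-0.004,0.1042,-0.0418,0.0092,-0.004,0.1042,-0.0406,0.0135,-0.004,0.1042,0,0,0,0,0,0,0,0],
)

```text
time_s: 2.4
tcp_pos: [0.4201, 0.0791, 0.2898]
eef_rot: [3.141, -0.0, 1.458]
contact_force: [0.1, 0.1, -0.2]
gripper_width: 0.0005
```

Run:
```python
from h import *
s=manip.state(); print(s['tcp_pos'],s['eef_rot'],s['gripper_width'],s['contact_force'],s['q'])
cT=cam("wrist"); print(cT[1][:3,3])
im=save("wrist","pics/w1.png")
Z={'clamp_base':0,'end_stop':.021,'adapter_center':.027,'wing_a':.083,'steady':0,'clamp_pad':.045}
for q,z in Z.items():
    print(q,[(np.round(r['uv'],1),round(r['score'],2),np.round(ray(0,r['uv'],z,cT),3)) for r in pinpoint("wrist",q)[:3]])
```

```text
[0.42010249 0.07912926 0.28982485] [ 3.14134277e+00 -3.33629188e-04  1.45830725e+00] 0.0004777032221675509 [ 0.13182048  0.1296604  -0.18897871] [1.58162016e-01 6.02669886e-02 1.99395744e+00 2.87686992e-04
 1.08703826e+00 2.70517375e-01]
[0.42808844 0.14922145 0.43286651]
clamp_base [(array([364.1, 179.7]), 0.89, array([0.49 , 0.057, 0.   ]))]
end_stop [(array([440.5, 108.8]), 0.82, array([0.601, 0.15 , 0.021]))]
adapter_center [(array([387.1, 109.3]), 0.91, array([0.525, 0.158, 0.027]))]
wing_a [(array([406.8, 271.1]), 0.95, array([ 0.528, -0.062,  0.083]))]
steady []
clamp_pad [(array([411.2, 114.3]), 0.38, array([0.552, 0.147, 0.045]))]
```

View pics/w1.png

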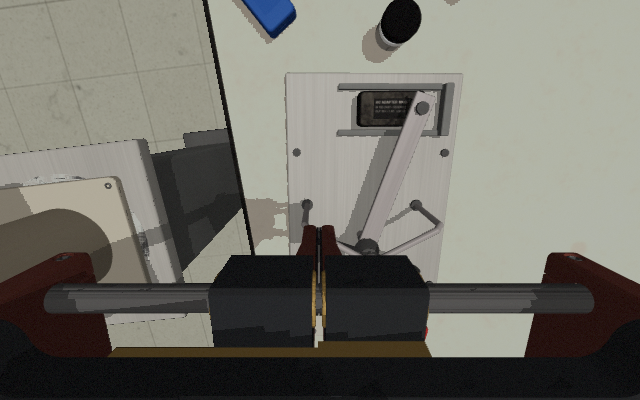

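Run:
```python
from h import *
cT=cam("wrist")
pts={'cTL':((286,73),.012,(-.115,.15)),'cTR':((463,73),.012,(.135,.15)),'end':((440.5,108.8),.021,(.104,.1)),'railTLend':((338,84),.022,(-.04,.132))}
for k,(uv,z,p) in pts.items(): print(k,np.round(ray(0,uv,z,cT),4),p)
A=np.array([pts[k][2] for k in('cTL','cTR','end')]);B=np.array([ray(0,pts[k][0],pts[k][1],cT)[:2] for k in('cTL','cTR','end')])
# add scene/top network estimates at low weight
A=np.vstack([A,[[0,0]]]);B=np.vstack([B,[[.484,.066]]])
a=A-A.mean(0);b=B-B.mean(0)
th=np.arctan2((a[:,0]*b[:,1]-a[:,1]*b[:,0]).sum(),(a*b).sum());M=np.array([[np.cos(th),-np.sin(th)],[np.sin(th),np.cos(th)]])
t=B.mean(0)-M@A.mean(0);print(th,t,'res',np.round(B-(A@M.T+t),4))
print('adapter back/front edges in plate', [np.round(M.T@(ray(0,uv,.042,cT)[:2]-t),4) for uv in((358,108),)], 'centre',M.T@(np.array([.525,.158])-t))
```

```text
cTL [0.39   0.2234 0.012 ] (-0.115, 0.15)
cTR [0.6344 0.1967 0.012 ] (0.135, 0.15)
end [0.5998 0.1524 0.021 ] (0.104, 0.1)
railTLend [0.4598 0.2002 0.022 ] (-0.04, 0.132)
-0.11250442190676506 [0.48503739 0.06374448] res [[ 0.0024 -0.0023]
 [-0.0016 -0.0009]
 [ 0.0002  0.001 ]
 [-0.001   0.0023]]
adapter back/front edges in plate [array([-0.0145,  0.1005])] centre [0.02912816 0.09814613]
```

>>> drive_tool(
  plan=[0.0462,0.0056,0,0,0.0462,0.0056,0,0,0,0,0.045,0,0,0,0.045,0,0,0,0.045,0,0,0,0.045,0,0,0,0.045,0,0,0,0.026,0],
)

```text
time_s: 3.55
tcp_pos: [0.4395, 0.1707, 0.0357]
eef_rot: [-3.138, 0.002, 1.462]
contact_force: [0.7, 0.4, 0.2]
gripper_width: 0.0002
```

>>> drive_tool(
  plan=[0,0.01,0,0,0,0.01,0,0,0,0.006,0,0,0,0.006,0,0,0,0,0,0],
)

```text
time_s: 4.05
tcp_pos: [0.475, 0.1672, 0.0401]
eef_rot: [3.138, -0.001, 1.46]
contact_force: [0.2, 0.7, 0.3]
gripper_width: 0.0008
```

```bash
cat >> h.py <<'E'
def toplate(p,t=(.485,.064),th=-.1125):
    return R.from_euler('z',-th).as_matrix()[:2,:2]@(np.array(p[:2])-t)
E
python3 - <<'E'
from h import *
s=manip.state(); print(s['tcp_pos'],toplate(s['tcp_pos']),s['contact_force'])
save("wrist","pics/w2.png")
E
```

```text
[0.47502471 0.1672489  0.04013142] [-0.02150325  0.10147636] [0.15716469 0.68047065 0.32910127]
```

View pics/w2.png

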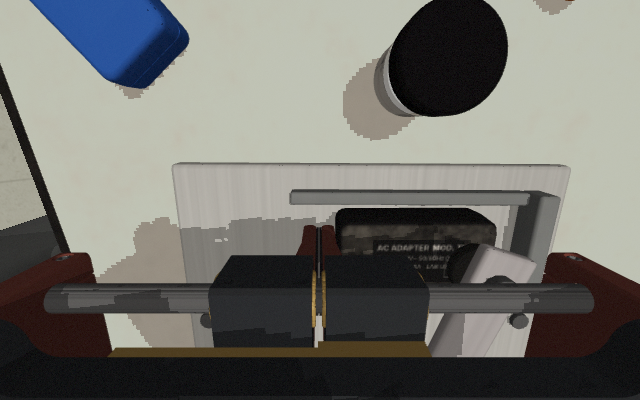

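The fingertip is just behind the adapter's back face (px 337). I keep pushing.

>>> drive_tool(
  plan=[0,0.005,0,0,0,0.005,0,0,0,0.005,0,0,0,0.003,0,0,0,0,0,0],
)

```text
time_s: 4.6
tcp_pos: [0.4917, 0.165, 0.0387]
eef_rot: [3.141, -0.0, 1.46]
contact_force: [-0.5, 0.5, -0.6]
gripper_width: 0.0005
```

>>> drive_tool(
  plan=[0,0.002,0,0,0,0.002,0,0],
)

```text
time_s: 4.8
tcp_pos: [0.4946, 0.1645, 0.0386]
eef_rot: [-3.141, 0.0, 1.46]
contact_force: [-1.9, 0.2, -0.1]
gripper_width: 0.0001
```

>>> drive_tool(
  plan=[0,0.002,0,0,0,0,0,0],
)

```text
time_s: 5.0
tcp_pos: [0.4973, 0.1644, 0.0387]
eef_rot: [3.141, -0.0, 1.46]
contact_force: [0.1, 0.4, 0.6]
gripper_width: 0.0006
```

>>> drive_tool(
  plan=[0,0.002,0,0,0,0.002,0,0],
)

```text
time_s: 5.2
tcp_pos: [0.5008, 0.1639, 0.0387]
eef_rot: [-3.141, 0.0, 1.46]
contact_force: [-1.8, -0.1, -0.1]
gripper_width: 0.0005
```

>>> drive_tool(
  plan=[0,0.002,0,0,0,0.001,0,0],
)

```text
time_s: 5.4
tcp_pos: [0.5035, 0.1636, 0.0386]
eef_rot: [-3.14, 0.0, 1.46]
contact_force: [-4.9, 2.1, 3.1]
gripper_width: 0.0004
```

Run:
```python
from h import *
s=manip.state(); print(s['tcp_pos'],toplate(s['tcp_pos']),s['contact_force'])
im=save("wrist","pics/w3.png"); cv2.imwrite("pics/w3c.png",cv2.resize(im[150:350,250:600,::-1],None,fx=2.2,fy=2.2,interpolation=2))
```

```text
[0.50350372 0.16356665 0.03859874] [0.00720911 0.10101453] [-4.93311439  2.09667611  3.13243742]
```

View pics/w3c.png

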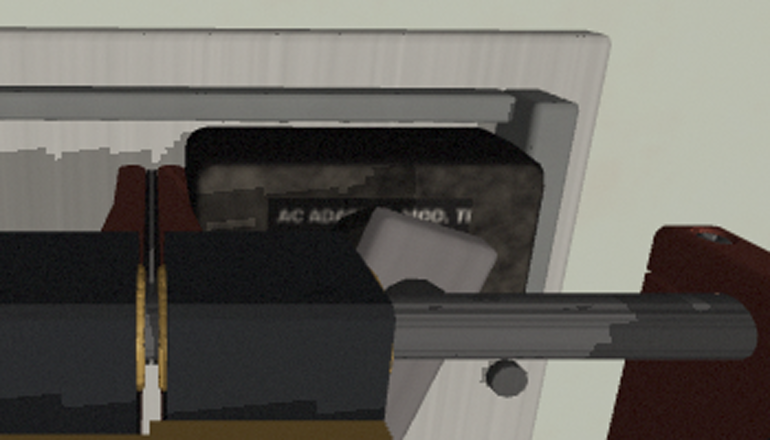

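>>> drive_tool(
  plan=[0,0.001,0,0,0,0.001,0,0,0,0,0,0],
)

```text
time_s: 5.75
tcp_pos: [0.5035, 0.1634, 0.0384]
eef_rot: [-3.137, 0.001, 1.46]
contact_force: [-8.1, 3.4, 5.9]
gripper_width: 0.0006
```

>>> drive_tool(
  plan=[0,-0.015,0,0,0,-0.015,0,0,0,0,-0.045,0,0,0,-0.045,0,0,0,-0.045,0,0,0,-0.045,0,-0.02,0,-0.04,0,-0.045,0.003,-0.03,0],
)

```text
time_s: 6.55
tcp_pos: [0.4727, 0.1062, 0.2895]
eef_rot: [3.137, -0.002, 1.464]
contact_force: [1.2, -1.8, -1.2]
gripper_width: 0.0004
```

>>> drive_tool(
  plan=[-0.045,0.003,0,0,-0.045,0.003,0,0,-0.045,0.003,0,0,-0.045,0.003,0,0,-0.025,0.003,0,0,0,0,0,0,0,0,0,0],
)

```text
time_s: 7.25
tcp_pos: [0.464, -0.1002, 0.2862]
eef_rot: [-3.142, -0.0, 1.459]
contact_force: [0.1, 0.8, -0.2]
gripper_width: 0.0003
```

Run:
```python
from h import *
s=manip.state(); print(s['tcp_pos'],s['eef_rot'],s['contact_force'])
cT=cam("wrist")
im=save("wrist","pics/w4.png"); cv2.imwrite("pics/w4c.png",cv2.resize(im[0:270,180:460,::-1],None,fx=2.2,fy=2.2,interpolation=2))
for q,z in {'clamp_base':0,'adapter_center':.027,'wing_a':.083,'steady':0,'end_stop':.021}.items():
    print(q,[(np.round(r['uv'],1),round(r['score'],2),np.round(ray(0,r['uv'],z,cT),3),np.round(toplate(ray(0,r['uv'],z,cT)),3)) for r in pinpoint("wrist",q)[:3]])
```

```text
[ 0.46396079 -0.10023731  0.28622199] [-3.14157555e+00 -2.35464954e-04  1.45880567e+00] [ 0.05835647  0.84129867 -0.18897095]
clamp_base [(array([324.4,  56. ]), 0.75, array([0.491, 0.06 , 0.   ]), array([ 0.006, -0.004]))]
adapter_center [(array([374.8, 253.8]), 0.69, array([ 0.538, -0.236,  0.027]), array([ 0.086, -0.293]))]
wing_a [(array([267.7, 102.2]), 0.85, array([0.416, 0.001, 0.083]), array([-0.062, -0.071])), (array([366.4, 136.9]), 0.75, array([ 0.528, -0.052,  0.083]), array([ 0.056, -0.11 ]))]
steady [(array([318.6, 124.1]), 0.58, array([ 0.472, -0.031,  0.   ]), array([-0.002, -0.095]))]
end_stop []
```

View pics/w4c.png

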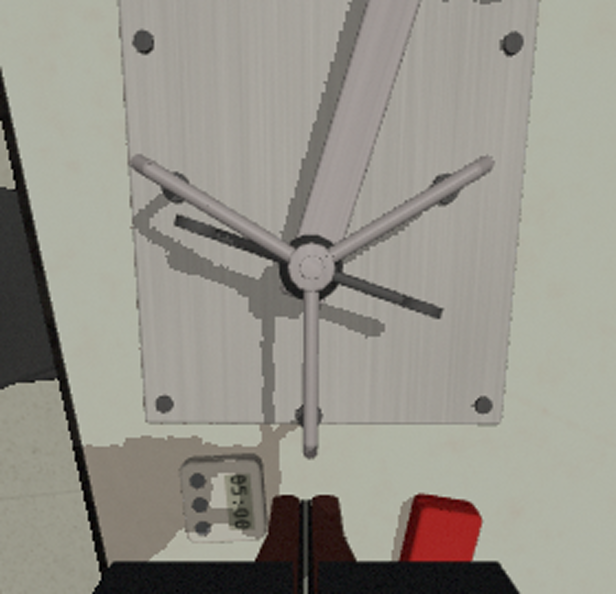

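```bash
cat >> h.py <<'E'
AX=np.array([.4725,-.0255])
def pose(phi,z,sgn,r=.060):
    a=np.radians(phi)-.1125
    return (*(AX+r*np.array([np.cos(a),np.sin(a)])),z,a+sgn*np.pi/2)
def arc(p0,p1,n,z,sgn,z1=None):
    return [pose(p0+(p1-p0)*i/n,z+((z1 or z)-z)*i/n,sgn) for i in range(1,n+1)]
E
python3 - <<'E'
from h import *
plan([pose(0,.286,1),pose(0,.092,1)]); print()
plan(arc(0,-66,12,.092,1),p0=pose(0,.092,1)[:3],yaw0=pose(0,0,1)[3])
E
```

```text
[ 0.0247, 0.02, 0.0001, 0.0012, 0.0247, 0.02, 0.0001, 0.0012, 0.0247, 0.02, 0.0001, 0.0012, 0, -0, 0.0388, 0, 0, -0, 0.0388, 0, 0, -0, 0.0388, 0, 0, -0, 0.0388, 0, 0, -0, 0.0388, 0 ]

[ -0.0058, -0.0003, -0, 0.096, -0.0058, -0.0003, -0, 0.096, -0.0058, -0.0003, -0, 0.096, -0.0058, -0.0003, -0, 0.096, -0.0058, -0.0003, -0, 0.096, -0.0058, -0.0003, -0, 0.096, -0.0058, -0.0003, -0, 0.096, -0.0058, -0.0003, -0, 0.096 ]
[ -0.0058, -0.0003, -0, 0.096, -0.0058, -0.0003, -0, 0.096, -0.0058, -0.0003, -0, 0.096, -0.0058, -0.0003, -0, 0.096 ]
```

>>> drive_tool(
  plan=[0.0247,0.02,0,0,0.0247,0.02,0,0,0.0247,0.02,0,0,0,0,0.0388,0,0,0,0.0388,0,0,0,0.0388,0,0,0,0.0388,0,0,0,0.0388,0],
)

```text
time_s: 8.35
tcp_pos: [0.5322, -0.0324, 0.091]
eef_rot: [3.141, -0.0, 1.462]
contact_force: [-0.4, -0.1, -0.3]
gripper_width: 0.0008
```

>>> drive_tool(
  plan=[0,0,0,0,-0.0058,-0.0003,0,0.096,-0.0058,-0.0003,0,0.096,-0.0058,-0.0003,0,0.096],
)

```text
time_s: 8.75
tcp_pos: [0.5289, -0.0494, 0.0942]
eef_rot: [3.14, -0.001, 1.169]
contact_force: [1.1, 2.6, -2.9]
gripper_width: 0.0005
```

```bash
cat >> h.py <<'E'
def polar():
    s=manip.state(); d=np.array(s['tcp_pos'][:2])-AX
    print('phi',np.degrees(np.arctan2(d[1],d[0])+.1125)%360,'r',np.hypot(*d),'z',s['tcp_pos'][2],'yaw',s['eef_rot'][2],'f',np.round(s['contact_force'],1),'t',s['time_s'])
E
python3 - <<'E'
from h import *
polar()
im=save("wrist","pics/w5.png")
E
```

```text
phi 343.4621767922056 r 0.06125877294342113 z 0.09415787081493011 yaw 1.1689380483867304 f [ 1.1  2.6 -2.9] t 8.75
```

View pics/w5.png

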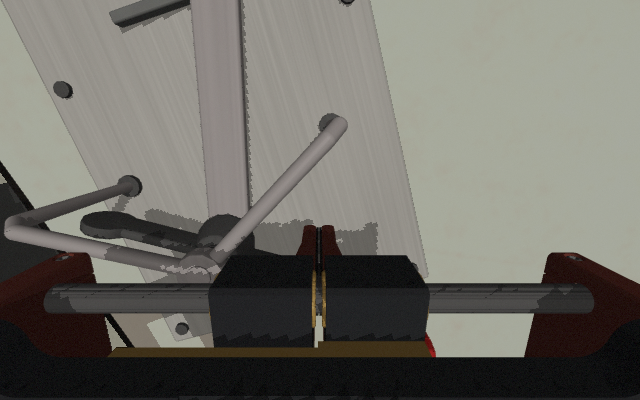

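Contact is about 2.8 N and the left wing shows rotation. I continue stroke 1.

>>> drive_tool(
  plan=[-0.0058,-0.0003,0,0.096,-0.0058,-0.0003,0,0.096,-0.0058,-0.0003,0,0.096,-0.0058,-0.0003,0,0.096,-0.0058,-0.0003,0,0.096],
)

```text
time_s: 9.3
tcp_pos: [0.512, -0.0728, 0.0943]
eef_rot: [3.139, -0.003, 0.691]
contact_force: [2.1, 2.2, -1.9]
gripper_width: 0.0004
```

>>> drive_tool(
  plan=[-0.0058,-0.0003,0,0.096,-0.0058,-0.0003,0,0.096,-0.0058,-0.0003,0,0.096,-0.0058,-0.0003,0,0.096,0,0,0,0],
)

```text
time_s: 9.8
tcp_pos: [0.4911, -0.0841, 0.0941]
eef_rot: [3.14, -0.002, 0.309]
contact_force: [1.3, 0.8, 1.1]
gripper_width: 0.0006
```

Run:
```python
from h import *
polar()
```

```text
phi 294.0545858927661 r 0.061430751805802264 z 0.09407980833063274 yaw 0.3092768391559517 f [1.3 0.8 1.1] t 9.8
```

Run:
```python
from h import *
a=pose(120,.17,1); m=(*AX,.17,1.9)
b=pose(296,.092,1); p=manip.state()
plan([pose(298,.093,1),pose(298,.17,1),m,a,pose(120,.091,1)],amax=.145); print()
plan(arc(120,54,12,.091,1),p0=pose(120,.091,1)[:3],yaw0=pose(120,0,1)[3])
```

```text
[ 0.0041, -0.0016, 0.0011, -0.0669, -0, 0, -0.0385, -0, -0, 0, -0.0385, -0, 0, -0.0055, -0, -0.1385, 0.0008, -0.0054, -0, -0.1385, 0.0015, -0.0052, -0, -0.1385, 0.0022, -0.005, -0, -0.1385, 0.0029, -0.0046, -0, -0.1385 ]
[ 0.0035, -0.0042, -0, -0.1385, 0.004, -0.0037, -0, -0.1385, 0.0045, -0.0031, -0, -0.1385, 0.0049, -0.0024, -0, -0.1385, 0.0052, -0.0017, -0, -0.1385, 0.0054, -0.001, -0, -0.1385, 0.005, -0.0004, -0, -0.1377, 0.005, 0.0003, 0, -0.1377 ]
[ 0.0049, 0.001, 0, -0.1377, 0.0047, 0.0016, 0, -0.1377, 0.0045, 0.0023, 0, -0.1377, 0.0041, 0.0029, 0, -0.1377, 0.0037, 0.0034, 0, -0.1377, 0.0032, 0.0039, 0, -0.1377, 0.0026, 0.0043, 0, -0.1377, 0.002, 0.0046, 0, -0.1377 ]
[ 0.0014, 0.0048, 0, -0.1377, 0.0007, 0.005, 0, -0.1377, 0, -0, 0.0395, -0, 0, -0, 0.0395, -0 ]

[ -0.0058, -0.0003, -0, 0.096, -0.0058, -0.0003, -0, 0.096, -0.0058, -0.0003, -0, 0.096, -0.0058, -0.0003, -0, 0.096, -0.0058, -0.0003, -0, 0.096, -0.0058, -0.0003, -0, 0.096, -0.0058, -0.0003, -0, 0.096, -0.0058, -0.0003, -0, 0.096 ]
[ -0.0058, -0.0003, -0, 0.096, -0.0058, -0.0003, -0, 0.096, -0.0058, -0.0003, -0, 0.096, -0.0058, -0.0003, -0, 0.096 ]
```

>>> drive_tool(
  plan=[0.0041,-0.0016,0.0011,-0.0669,0,0,-0.0385,0,0,0,-0.0385,0,0,-0.0055,0,-0.1385,0.0008,-0.0054,0,-0.1385,0.0015,-0.0052,0,-0.1385,0.0022,-0.005,0,-0.1385,0.0029,-0.0046,0,-0.1385],
)

```text
time_s: 10.6
tcp_pos: [0.484, -0.0554, 0.1695]
eef_rot: [3.141, -0.0, 1.078]
contact_force: [0.2, -0.4, -0.8]
gripper_width: 0.0007
```

>>> drive_tool(
  plan=[0.0035,-0.0042,0,-0.1385,0.004,-0.0037,0,-0.1385,0.0045,-0.0031,0,-0.1385,0.0049,-0.0024,0,-0.1385,0.0052,-0.0017,0,-0.1385,0.0054,-0.001,0,-0.1385,0.005,-0.0004,0,-0.1377,0.005,0.0003,0,-0.1377],
)

```text
time_s: 11.4
tcp_pos: [0.468, -0.0156, 0.1694]
eef_rot: [3.141, 0.001, 2.185]
contact_force: [0.8, 0.3, -0.9]
gripper_width: 0.0005
```

>>> drive_tool(
  plan=[0.0049,0.001,0,-0.1377,0.0047,0.0016,0,-0.1377,0.0045,0.0023,0,-0.1377,0.0041,0.0029,0,-0.1377,0.0037,0.0034,0,-0.1377,0.0032,0.0039,0,-0.1377,0.0026,0.0043,0,-0.1377,0.002,0.0046,0,-0.1377],
)

```text
time_s: 12.2
tcp_pos: [0.4522, 0.0212, 0.1694]
eef_rot: [-3.141, 0.001, -2.997]
contact_force: [-0.5, 0.1, -0.7]
gripper_width: 0.0003
```

>>> drive_tool(
  plan=[0.0014,0.0048,0,-0.1377,0.0007,0.005,0,-0.1377,0,0,0,0,0,0,0,0],
)

```text
time_s: 12.6
tcp_pos: [0.4482, 0.0302, 0.169]
eef_rot: [-3.141, 0.001, -2.733]
contact_force: [-0.2, 0.3, 0.2]
gripper_width: 0.0004
```

Run:
```python
from h import *
polar(); cT=cam("wrist")
im=save("wrist","pics/w6.png")
for r in pinpoint("wrist","wing_a"): 
    p=ray(0,r['uv'],.080,cT); d=p[:2]-AX; print(r, np.degrees(np.arctan2(d[1],d[0])+.1125)%360,np.hypot(*d))
plan([pose(120,.17,1),pose(120,.091,1)])
```

```text
phi 120.06314523806063 r 0.06073968755841881 z 0.1689665620231564 yaw -2.732938407601873 f [-0.2  0.3  0.2] t 12.6
{'uv': [169.7, 186.2], 'score': 0.93} 282.6586326411481 0.06957269647411744
{'uv': [310.7, 239.0], 'score': 0.87} 92.20422191119536 0.05977240247217964
[ -0.0002, -0.0006, -0.0013, -0.0029, 0, -0, 0.0395, -0, 0, -0, 0.0395, -0 ]
```

View pics/w6.png

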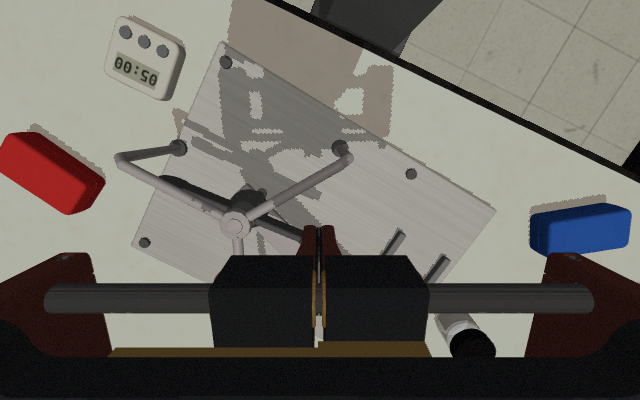

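>>> drive_tool(
  plan=[0,0,0.0395,0,0,0,0.0385,0,0,0,0,0,-0.0058,-0.0003,0,0.096,-0.0058,-0.0003,0,0.096,-0.0058,-0.0003,0,0.096],
)

```text
time_s: 13.3
tcp_pos: [0.4645, 0.0345, 0.0915]
eef_rot: [3.141, -0.001, -3.025]
contact_force: [-3.2, 1.3, -1.6]
gripper_width: 0.0005
```

>>> drive_tool(
  plan=[-0.0058,-0.0003,0,0.096,-0.0058,-0.0003,0,0.096,-0.0058,-0.0003,0,0.096,-0.0058,-0.0003,0,0.096],
)

```text
time_s: 13.7
tcp_pos: [0.4875, 0.0329, 0.0917]
eef_rot: [3.141, -0.001, 2.874]
contact_force: [-2.1, 2.2, -1.5]
gripper_width: 0.0002
```

>>> drive_tool(
  plan=[-0.0058,-0.0003,0,0.096,-0.0058,-0.0003,0,0.096,-0.0058,-0.0003,0,0.096,-0.0058,-0.0003,0,0.096,-0.0058,-0.0003,0,0.096,0,0,0,0],
)

```text
time_s: 14.3
tcp_pos: [0.5136, 0.0186, 0.0919]
eef_rot: [3.141, 0.001, 2.397]
contact_force: [-0.3, 0.4, 0.5]
gripper_width: 0.001
```

Run:
```python
from h import *
polar()
# next: back off, lift, go to phi=240, sgn -1
plan([pose(57,.09,1),pose(57,.17,1),pose(237,.17,-1),pose(237,.088,-1)],amax=.145); print()
plan(arc(237,174,12,.088,-1),p0=pose(237,.088,-1)[:3],yaw0=pose(237,0,-1)[3])
```

```text
phi 53.47522924910143 r 0.0602509250355742 z 0.09186021075999323 yaw 2.3972758254412594 f [-0.3  0.4  0.5] t 14.3
[ 0.0037, -0.0003, 0.0019, -0.0559, 0, 0, -0.04, -0, 0, 0, -0.04, -0, 0, -0.04, -0, -0, 0, -0.04, -0, -0, 0, -0.04, -0, -0, 0, -0, 0.041, -0, 0, -0, 0.041, -0 ]

[ 0.0055, 0.0003, 0, 0.0916, 0.0055, 0.0003, 0, 0.0916, 0.0055, 0.0003, 0, 0.0916, 0.0055, 0.0003, 0, 0.0916, 0.0055, 0.0003, 0, 0.0916, 0.0055, 0.0003, 0, 0.0916, 0.0055, 0.0003, 0, 0.0916, 0.0055, 0.0003, 0, 0.0916 ]
[ 0.0055, 0.0003, 0, 0.0916, 0.0055, 0.0003, 0, 0.0916, 0.0055, 0.0003, 0, 0.0916, 0.0055, 0.0003, 0, 0.0916 ]
```

>>> drive_tool(
  plan=[0.0068,-0.0003,0.0019,-0.115,0,0,-0.04,0,0,0,-0.04,0,0,-0.04,0,0,0,-0.04,0,0,0,-0.04,0,0,0,0,0,0],
)

```text
time_s: 15.0
tcp_pos: [0.4344, -0.0762, 0.1694]
eef_rot: [-3.141, -0.0, 2.513]
contact_force: [-0.1, 0.3, 0.5]
gripper_width: 0.0006
```

Run:
```python
from h import *
polar(); cT=cam("wrist")
im=save("wrist","pics/w7.png")
for r in pinpoint("wrist","wing_a"): 
    p=ray(0,r['uv'],.078,cT); d=p[:2]-AX; print(r, np.degrees(np.arctan2(d[1],d[0])+.1125)%360,np.hypot(*d))
```

```text
phi 239.5332505857619 r 0.06336381377367098 z 0.1694148725227281 yaw 2.5134043371168544 f [-0.1  0.3  0.5] t 15.0
{'uv': [320.3, 193.0], 'score': 0.76} 227.72808858542945 0.06404436681772357
{'uv': [456.8, 239.0], 'score': 0.74} 35.21328149039536 0.06725073957850945
```

View pics/w7.png

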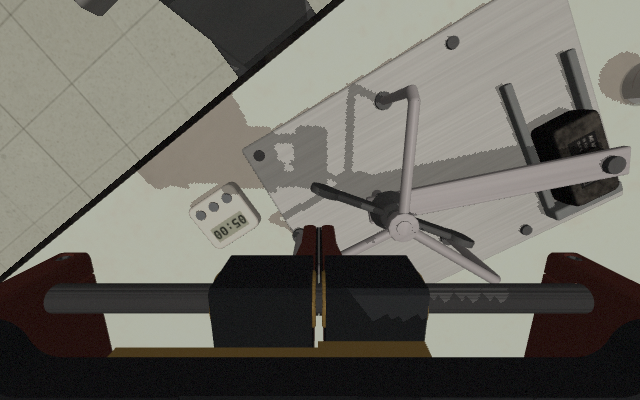

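>>> drive_tool(
  plan=[-0.002,0.003,0,-0.03,0,0,0.04,0,0,0,0.04,0,0,0,0,0],
)

```text
time_s: 15.5
tcp_pos: [0.4388, -0.0713, 0.0848]
eef_rot: [-3.139, -0.007, 2.548]
contact_force: [-0.5, -0.1, 0.1]
gripper_width: 0.0003
```

>>> drive_tool(
  plan=[0.0058,0.0003,0,0.096,0.0058,0.0003,0,0.096,0.0058,0.0003,0,0.096,0,0,0,0],
)

```text
time_s: 15.9
tcp_pos: [0.4292, -0.0603, 0.0899]
eef_rot: [3.14, 0.002, 2.258]
contact_force: [0.3, 0.8, -0.8]
gripper_width: 0.0009
```

>>> drive_tool(
  plan=[0.0058,0.0003,0,0.096,0.0058,0.0003,0,0.096],
)

```text
time_s: 16.1
tcp_pos: [0.4233, -0.0512, 0.0898]
eef_rot: [3.139, 0.002, 2.065]
contact_force: [1.7, -2.2, -0.2]
gripper_width: 0.0007
```

>>> drive_tool(
  plan=[0.0058,0.0003,0,0.096,0.003,0.0002,0,0.05],
)

```text
time_s: 16.3
tcp_pos: [0.4196, -0.0429, 0.0897]
eef_rot: [3.139, 0.002, 1.92]
contact_force: [1.7, -2.2, -0.8]
gripper_width: 0.0004
```

>>> drive_tool(
  plan=[0.0058,0.0003,0,0.096,0.003,0.0002,0,0.05],
)

```text
time_s: 16.5
tcp_pos: [0.4172, -0.0344, 0.0897]
eef_rot: [3.139, 0.001, 1.774]
contact_force: [1.7, -3.2, -0.8]
gripper_width: 0.0007
```

Run:
```python
from h import *
polar()
```

```text
phi 195.6135670735389 r 0.05600655223026355 z 0.0896533250192516 yaw 1.7736830523658225 f [ 1.7 -3.2 -0.8] t 16.5
```

>>> drive_tool(
  plan=[0.0054,-0.001,0,0.096,0.003,-0.001,0,0.05],
)

```text
time_s: 16.7
tcp_pos: [0.415, -0.0281, 0.0899]
eef_rot: [3.137, 0.004, 1.63]
contact_force: [4.0, -34.3, -4.9]
gripper_width: 0.0004
```

>>> drive_tool(
  plan=[0.0054,-0.001,0,0.096,0.003,0,0,0.05],
)

```text
time_s: 16.9
tcp_pos: [0.4139, -0.0249, 0.0899]
eef_rot: [3.136, 0.011, 1.489]
contact_force: [-1.4, -91.5, -4.3]
gripper_width: 0.0009
```

Run:
```python
from h import *
polar()
```

```text
phi 185.83282022784735 r 0.05865271092311156 z 0.08988907234402967 yaw 1.4887759066304898 f [ -1.4 -91.5  -4.3] t 16.9
```

Stalled at φ≈186°, 36° from the next arm, so this is the nut's hard stop. The force is high, so I back off at once.

>>> drive_tool(
  plan=[-0.008,0,0,-0.1,-0.006,0,0,-0.05,0,0,0,0],
)

```text
time_s: 17.2
tcp_pos: [0.4114, -0.0328, 0.0894]
eef_rot: [3.14, 0.0, 1.633]
contact_force: [-0.6, 0.1, -0.1]
gripper_width: 0.0008
```

Run:
```python
from h import *
polar()
```

```text
phi 193.21317226648046 r 0.06154039981341691 z 0.08937649100503789 yaw 1.6327265519687195 f [-0.6  0.1 -0.1] t 17.2
```

>>> drive_tool(
  plan=[0,0,-0.04,0,0,0,-0.04,0,0,0,-0.04,0,-0.03,0.03,-0.04,0,-0.03,0.03,-0.04,0,-0.02,0,0,0.08,0,0,0,0,0,0,0,0],
)

```text
time_s: 18.0
tcp_pos: [0.4654, -0.0999, 0.2769]
eef_rot: [-3.141, -0.001, 1.552]
contact_force: [-0.8, 0.2, -0.7]
gripper_width: 0.0004
```

Run:
```python
from h import *
polar(); cT=cam("wrist")
im=save("wrist","pics/w8.png")
for z in(.078,):
  for r in pinpoint("wrist","wing_a"): 
    p=ray(0,r['uv'],z,cT); d=p[:2]-AX; print(r, np.degrees(np.arctan2(d[1],d[0])+.1125)%360,np.hypot(*d))
for r in pinpoint("wrist","adapter_center"): print(r['score'],r['uv'],toplate(ray(0,r['uv'],.027,cT)))
```

```text
phi 270.9646522352451 r 0.07469758287831803 z 0.27694169314075673 yaw 1.5516889064048236 f [-0.8  0.2 -0.7] t 18.0
{'uv': [270.1, 113.5], 'score': 0.85} 178.25623254472382 0.06284095412872104
{'uv': [374.6, 133.0], 'score': 0.8} 351.9817056339537 0.06278743439058745
0.57 [370.3, 262.4] [ 0.09151132 -0.29390692]
```

View pics/w8.png

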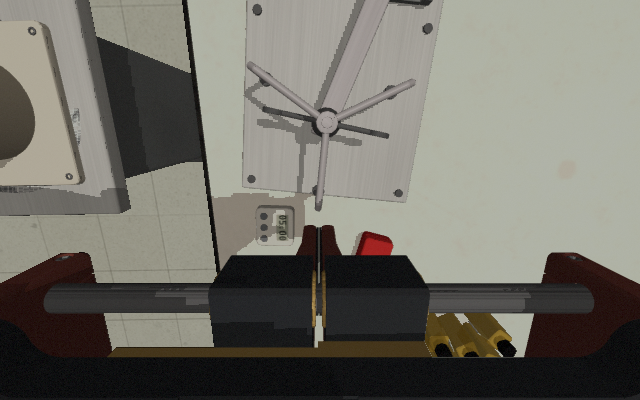

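The wings stand at about 175°, so the nut has turned some 167° (2.9 rad). Last check is the adapter.

>>> drive_tool(
  plan=[0.045,0,0,0,0.045,0,0,0,0.045,0,0,0,0.045,0,0,0,0,0,0,0,0,0,0,0],
)

```text
time_s: 18.75
tcp_pos: [0.4689, 0.0807, 0.2765]
eef_rot: [-3.14, 0.0, 1.554]
contact_force: [-0.3, -0.6, -0.5]
gripper_width: 0.0003
```

Run:
```python
from h import *
cT=cam("wrist"); s=manip.state(); print(s['tcp_pos'],s['contact_force'])
im=save("wrist","pics/w9.png"); cv2.imwrite("pics/w9c.png",cv2.resize(im[0:250,220:520,::-1],None,fx=2.2,fy=2.2,interpolation=2))
for q,z in(("adapter_center",.027),("end_stop",.021),("clamp_pad",.042)):
  for r in pinpoint("wrist",q)[:2]: print(q,round(r['score'],2),r['uv'],toplate(ray(0,r['uv'],z,cT)))
```

```text
[0.46889488 0.08070871 0.27648796] [-0.26717023 -0.5551836  -0.51309384]
adapter_center 0.72 [381.4, 118.9] [0.05911979 0.09924331]
end_stop 0.65 [415.6, 123.6] [0.10817069 0.09779788]
clamp_pad 0.57 [383.7, 122.7] [0.05964042 0.09428365]
```

View pics/w9c.png

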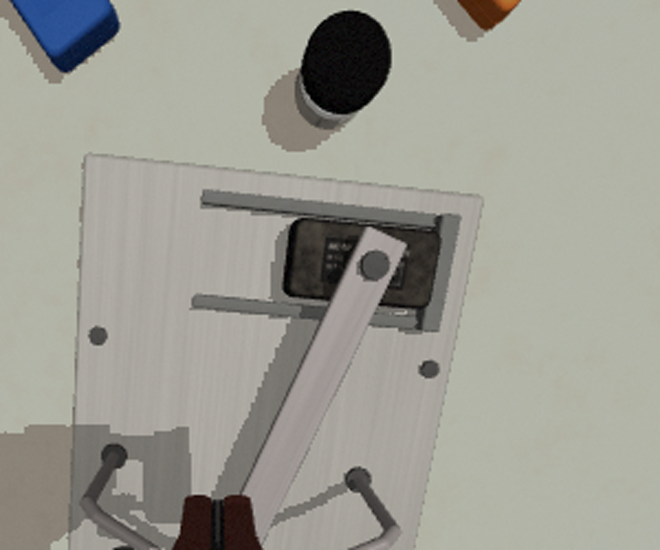

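The adapter sits against the stop (right edge at crop px 440), with the pad on it at (375,265). The jar is where it was. Handing in.

```bash
python3 -c "
from h import *
print(manip.sign_off())"
```

```text
the job is handed in; nothing more can be done
None
```

I slid the adapter home against the end stop and tightened the wing nut clockwise to its hard stop in three strokes. I then moved the arm clear and handed the job in at about 19 s; the sign-off gives no verdict.

**Adapter:** Pushing with closed fingers, the tool stalled against the stop at about 8–9 N sideways. The last camera check put the adapter's centre at x 59, y 99 mm in the plate's frame, where home is x 60, y 100.

**Wing nut:** It turned about 167° (2.9 rad) and stalled 36° short of the next steady arm, so I take that as its hard stop. I have no direct reading of the joint angle or of the pad's force. Two wing readings disagreed by a few degrees, one of them with the wing partly hidden behind the gripper. The final pair differed by about 6° from a straight line, and I averaged them.

**Forces:** The last two pushes against the nut's stop were too strong, reaching about 92 N at the wrist before I backed off. The limit is 120 N. I saw no sign of contact with the steady.

**Bystanders:** The jar and timer looked unmoved in the last pictures. I did not check the tape roll again, but the arm only passed it at height, at the start.

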